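Find the rocking stand base and slide it off the stone slab

TASK

One of the two stand bases on the stone slab rocks. Find it by pressing down on a base where it lies, first on its clipped corner and then on the corner diagonally opposite, so that the bad one tips one way and then the other. Slide the rocking base, without lifting it, onto the plywood board so that all four feet stand on the board, and leave the sound base and the other things where they are.

Things in the scene. Friction and masses are not known exactly. Their poses are not given: they have to be found in the camera images.
- board (a point): Centre of the top face of the plywood board, 28 mm above the desk. The board is 170 mm (x) by 420 mm (y), fixed, on the robot's side of the stone slab. x of this point runs from the board to the stone, z is up.
- stone (a point): Centre of the top face of the polished stone balance slab, 190 mm (x) by 420 mm (y), top 30 mm above the desk, fixed; axes as those of the board, whose long edge it joins along the slab's near edge (the board lies 2 mm lower).
- base_a: Stand base A: square dark steel plate 100 x 100 x 8 mm, about 0.6 kg, on four rubber feet (14 mm across, 6 to 8 mm high), with a steel boss 22 mm across and 26 mm high in its middle and one corner clipped off at 45 degrees (28 mm off each side), toward its +x +y. Origin on the boss axis, level with the undersides of its longest feet. Lies left or right on the stone, turned any way.
- base_a_mid (a point): Centre of the top face of stand base A, at the foot of the boss, 14 to 16 mm above the stone; z is up. The two bases look alike, but one has longer feet on the diagonal that is not clipped: pressed with 2 N or more on the clipped or opposite corner, it tips about 2 mm down there and nearly 3 mm up across; let go, it comes level again. The sound one moves under 1 mm.
- base_a_clipped (a point): Point on the top face of stand base A, right above its foot near the clipped corner, 42 mm from the boss axis: the place to press.
- base_a_opposite (a point): Point on the top face of stand base A, right above its foot near the corner diagonally opposite the clipped one, 42 mm from the boss axis: the place to press.
- base_a_third (a point): Point on the top face of stand base A, right above its foot near one of the two other corners (-x +y), 42 mm from the boss axis: the place to press.
- base_a_fourth (a point): Point on the top face of stand base A, right above its foot near one of the two other corners (+x -y), 42 mm from the boss axis: the place to press.
- base_b: Stand base B: square dark steel plate 100 x 100 x 8 mm, about 0.6 kg, on four rubber feet (14 mm across, 6 to 8 mm high), with a steel boss 22 mm across and 26 mm high in its middle and one corner clipped off at 45 degrees (28 mm off each side), toward its +x +y. Origin on the boss axis, level with the undersides of its longest feet. Lies left or right on the stone, turned any way.
- base_b_mid (a point): Centre of the top face of stand base B, at the foot of the boss, 14 to 16 mm above the stone; z is up. The two bases look alike, but one has longer feet on the diagonal that is not clipped: pressed with 2 N or more on the clipped or opposite corner, it tips about 2 mm down there and nearly 3 mm up across; let go, it comes level again. The sound one moves under 1 mm.
- base_b_clipped (a point): Point on the top face of stand base B, right above its foot near the clipped corner, 42 mm from the boss axis: the place to press.
- base_b_opposite (a point): Point on the top face of stand base B, right above its foot near the corner diagonally opposite the clipped one, 42 mm from the boss axis: the place to press.
- base_b_third (a point): Point on the top face of stand base B, right above its foot near one of the two other corners (-x +y), 42 mm from the boss axis: the place to press.
- base_b_fourth (a point): Point on the top face of stand base B, right above its foot near one of the two other corners (+x -y), 42 mm from the boss axis: the place to press.
- beaker: Bystander: glass beaker, 68 mm across, 90 mm high, on the desk to the left of the slab; origin under its base.
- flask: Bystander: brown glass bottle with a white cap, 64 mm across, 140 mm high, on the desk to the right of the slab; origin under its base.
- screwdriver: Bystander: screwdriver lying on the desk along the far side of the slab; origin under its middle.

How it is judged:
By the outcome, as a careful person would: the job done as asked, in the order asked, and still so for the second after the job is handed in, with the robot touching nothing.
It also fails if it takes over 58 s, if anything falls off the work surface, if the arm or the gripper's body presses on something with over 40 N, if the wrist force passes 120 N, or if a joint passes its speed limit or range.

ROBOT

A 6-joint arm with a two-finger parallel gripper is mounted at the origin on the work surface. World frame = base frame: x ahead of the robot, y to its left, z up, the work surface at z = 0. Lengths are in m, angles in rad, forces in N, time in s.
With the tool pointing down it reaches from about 0.25 to 0.725 m from the base axis. Payload 4 kg.
Tool frame: the origin (TCP) lies midway between the tips of the shut fingers; the grasp point (between the pads) lies 19 mm behind it; z points along the fingers, y is the direction in which the jaws open and shut (so a half turn about z gives the same grasp; the last joint's range is limited). The gripper opens to 85 mm and grips with 20 to 120 N. Pads are 22 mm wide; open, the fingers measure 114 mm over their backs; the gripper's body (76 mm by 85 mm) begins 54 mm behind the grasp point. The pads swing forward as they close: fully open they stand 13 mm farther back than shut.
Start: joints at [1.247, 0.241, 0.005, 1.335, 0, 1.571], TCP at [0.159, 0.474, 0.231] pointing down, gripper open.
Joint ranges: [-2.72, 2.72], [-1.05, 1.87], [-1.09, 1.28], [-1.99, 2.15], [-1.42, 1.44], [-3.14, 3.14]. Speed limits (rad/s): [2.79, 2.79, 3.14, 3.14, 3.14, 3.14].

INTERFACE

Orientations are given as a unit quaternion [x, y, z, w].
In Python, from workcell import bot, vision gives the robot as it stands. The module is installed in compiled form; this text tells all that it offers.
- The arm moves only by the tool send_rows, never from a script. Its argument "targets" is a list that holds one entry, the list of rows, each a list of 5 numbers: the shift along the world's x, y, z in cm, then the turn about the world's z in rad, then the finger opening in cm, from 0 to 8.54. A call has 1 to 12 rows; each row is the pose to reach, as a shift and turn from the pose commanded when the call began; what a row does not reach only later rows make up. A row lasts 1/8 s, in which the tool goes at most 62.5 mm and 10.7 degrees, less where a joint would pass 70% of its speed; a pose out of reach is approached as far as the arm can. A call with a gripper value outside its range is refused whole. The fingers move at their own pace and stop on an object; the grip force is fixed at half the most. Time passes only in rows, so rows that repeat a pose let the fingers close. It gives the time, the measured TCP pose, the force and the opening at its end, in the units of the state.
- bot.get_obs(): the state, without advancing time (a new reading comes with each control period).
- vision.camera(name): name is "scene" or "top" or "wrist"; returns the picture (420x560x3 uint8, red, green, blue); there is no depth.
- vision.get_calibration(name): a dict with "vertical_fov" (degrees; the focal length in pixels is half the picture's height over the tangent of half this angle, whatever the lens; pixels are square), "cx", "cy" (the principal point, pixels), "rvec" (rotation vector, rad) and "tvec" (3), from world to camera coordinates, as OpenCV has them; the wrist camera has in their place "T_tool_cam" (4x4, takes a point from camera to tool coordinates, whose origin is the TCP and whose axes are the flange's). Camera axes: x right, y down, z forward; pixel columns grow to the right and rows downward; lengths in m; the calibration is good to about 2 mm. The wrist camera is an equidistant fisheye: a pixel r from the principal point sees the ray r / f radians off the axis. A picture is of the moment at which its call begins: read the wrist's pose just before it. get_calibration takes no time and is no camera call.
- bot.job_done(): hands the job in, once; it reports no verdict.
Trained networks look in the newest picture that a camera, given by its name, has taken for a name from the list of things; names that differ only in an ending like _2 or _b are one class to them, and where a whole thing is asked for, a point or a joint stands for the part that bears it (a point fixed in the world has none). Each returns a list of dicts, best first, with "score" (0 to 1); they miss things now and then, are a little off and sometimes report something else, mostly with a low value. They report only what shows in the picture. A call takes as long as a camera call.
- vision.boxes_of(target, camera): "uv" ([column, row] in pixels, amid what is visible of it).
The state is a dict: "clock": time; "joint_pos": joint angles; "joint_vel": joint speeds; "tau": joint torques, N m; "eef_pos": TCP position; "tool_rot": TCP orientation; "ft_force": force on the tool from outside, world axes, zero at the start; "ft_torque": the same for the moment, N m; "grip_width": finger opening in m.
Only numpy, scipy, OpenCV 4.12 (cv2) and the standard library are available. Lean on these libraries where they do the work, as an engineer would, in place of code of your own. Each camera call takes 0.05 s, during which the arm holds its last target.

## Working session

There is one attempt and no reset: what is moved stays moved. The work goes in short steps, Python scripts to look and compute and a tool call to move; the robot and the scene stay as the last step left them, time stands still between calls to the robot, and variables do not carry over. Pictures are saved under pics/ and viewed, and the job is handed in when it is done.

Besides the shell and the picture viewer there is one more tool, called after ">>>" in YAML: its name, and indented under it one key for each argument. send_rows: Moves the arm, as the interface text tells. Its arguments: {"type":"object","properties":{"targets":{"type":"array"}},"required":["targets"]}

```bash
mkdir -p pics; cat > h.py <<'E'
import numpy as np, cv2
from scipy.spatial.transform import Rotation as R
from workcell import bot, vision
def save(name,fn):
    im=vision.camera(name); cv2.imwrite('pics/'+fn,im[:,:,::-1]); return im
def ray(name,uv):
    c=vision.get_calibration(name); f=210/np.tan(np.radians(c['vertical_fov'])/2)
    x=(uv[0]-c['cx'])/f; y=(uv[1]-c['cy'])/f
    Rm=R.from_rotvec(np.ravel(c['rvec'])).as_matrix(); t=np.ravel(c['tvec'])
    return -Rm.T@t, Rm.T@np.array([x,y,1])
def atz(name,uv,z):
    o,d=ray(name,uv); return o+d*(z-o[2])/d[2]
def proj(name,p):
    c=vision.get_calibration(name); f=210/np.tan(np.radians(c['vertical_fov'])/2)
    q=R.from_rotvec(np.ravel(c['rvec'])).as_matrix()@np.array(p)+np.ravel(c['tvec'])
    return np.array([c['cx']+f*q[0]/q[2],c['cy']+f*q[1]/q[2]])
E
python3 - <<'E'
from h import *
o=bot.get_obs();print(o)
for n in ('top','scene'):
    im=save(n,n+'0.png'); c=vision.get_calibration(n); print(n,c)
    for t in ('base_a_mid','base_a_clipped','base_a_opposite','stone','board','base_a'):
        for d in vision.boxes_of(t,n): print(n,t,d['score'],d['uv'],atz(n,d['uv'],.045).round(3))
E
```

```text
{'clock': 0.0, 'joint_pos': array([ 1.24701470e+00,  2.41444546e-01,  3.73870979e-03,  1.33521984e+00,
       -1.72823992e-05,  1.57077064e+00]), 'joint_vel': array([0.00132894, 0.00157517, 0.0014574 , 0.00119002, 0.00026163,
       0.00057658]), 'tau': array([-4.98429272e-04, -3.72320259e+01,  2.52406400e+01,  1.70990301e-02,
       -1.28187949e-04, -1.37556643e-06]), 'eef_pos': array([0.15888033, 0.47341707, 0.23040274]), 'tool_rot': array([ 1.61171806e-01,  9.86925790e-01, -1.05214356e-03, -1.63094378e-04]), 'ft_force': array([-0.95763963, -0.1790478 ,  0.27623414]), 'ft_torque': array([-0.02855252,  0.01555932, -0.03236806]), 'grip_width': 0.08550265819640901}
top {'vertical_fov': 43.71286631303141, 'cx': 272.4919430391617, 'cy': 209.6078256389068, 'rvec': array([ 2.12382004, -2.09290352,  0.18590019]), 'tvec': array([0.00592583, 0.6154975 , 1.27715792])}
top base_a_mid 0.86 [259.1, 221.8] [0.586 0.049 0.045]
top base_a_clipped 0.71 [260.0, 218.1] [0.596 0.047 0.045]
top base_a_opposite 0.63 [257.8, 218.7] [0.594 0.053 0.045]
top stone 0.65 [296.6, 261.7] [ 0.485 -0.048  0.045]
top board 0.62 [297.7, 263.8] [ 0.479 -0.051  0.045]
top base_a 0.83 [256.4, 221.7] [0.586 0.056 0.045]
top base_a 0.82 [329.3, 215.9] [ 0.604 -0.131  0.045]
top base_a 0.26 [296.7, 261.8] [ 0.484 -0.048  0.045]
scene {'vertical_fov': 53.12821908974538, 'cx': 279.06743679988455, 'cy': 214.46911306217538, 'rvec': array([ 1.87830037,  1.26536507, -0.64750645]), 'tvec': array([-0.2546176 , -0.27862657,  1.66720594])}
scene base_a_mid 0.96 [285.8, 215.7] [0.612 0.045 0.045]
scene base_a_clipped 0.55 [286.5, 213.8] [0.604 0.051 0.045]
scene base_a_opposite 0.74 [285.3, 212.8] [0.599 0.049 0.045]
scene stone 0.97 [241.5, 220.6] [ 0.588 -0.079  0.045]
scene board 0.6 [237.5, 215.8] [ 0.562 -0.082  0.045]
scene base_a 0.71 [222.9, 231.3] [ 0.616 -0.141  0.045]
scene base_a 0.68 [285.3, 216.2] [0.614 0.043 0.045]
```

```bash
python3 - <<'E'
import cv2
for n,(x0,y0,x1,y1) in {'top':(190,150,390,300),'scene':(160,150,360,300)}.items():
    im=cv2.imread(f'pics/{n}0.png')[y0:y1,x0:x1]
    cv2.imwrite(f'pics/{n}0z.png',cv2.resize(im,(800,600),interpolation=cv2.INTER_CUBIC))
E
```

```text
(no output)
```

View pics/top0.png

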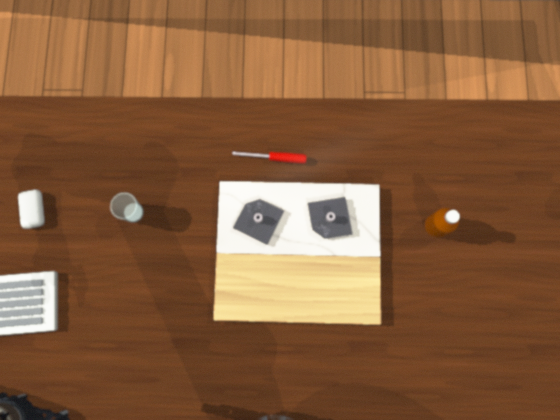

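View pics/top0z.png

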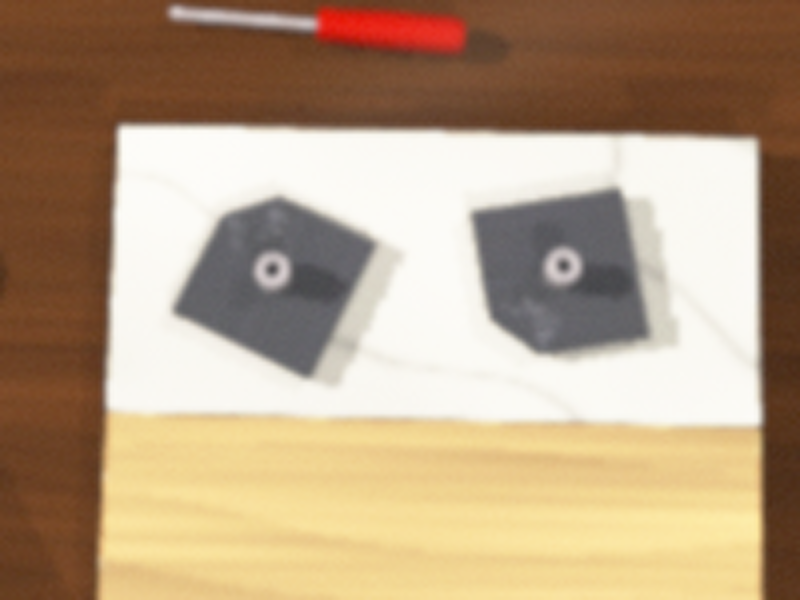

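View pics/scene0z.png

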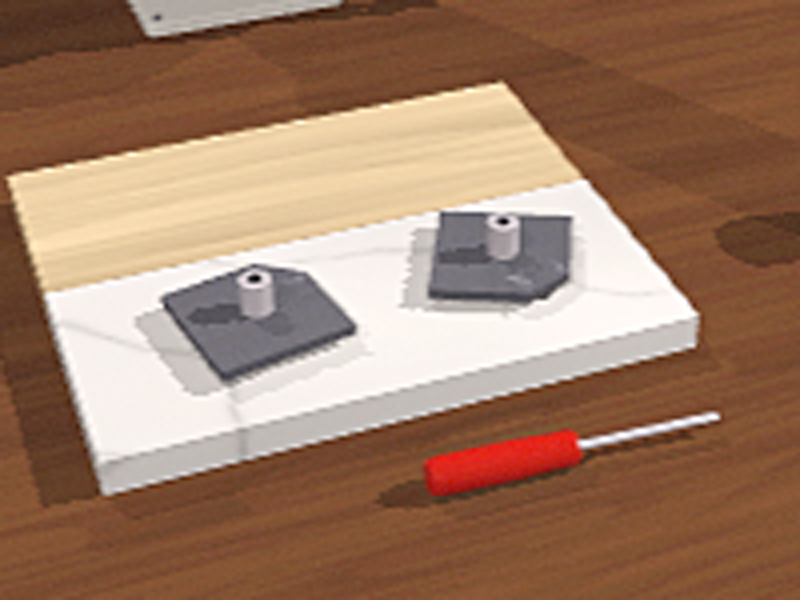

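The left base (boss about (258,217)) has its clipped corner pointing away from the robot. The right base (boss about (331,216)) has its clipped corner pointing toward the robot and left. The slab/board joint is at row ~254, and both bases are clear of each other.

```bash
python3 - <<'E'
from h import *
g=lambda p:(p[0]/4+190,p[1]/4+150)
gs=lambda p:(p[0]/4+160,p[1]/4+150)
A=lambda p,z=.045:atz('top',np.array(g(p))-0.375,z)[:2]
for nm,l,r,op,c1,c2,b in (('L',(174,311),(375,242),(308,377),(223,215),(280,196),(272,270)),('R',(472,212),(650,337),(620,188),(540,352),(492,320),(563,265))):
    L,Rr,O,C1,C2,B=map(A,(l,r,op,c1,c2,b)); B=A(b,.071)
    m=(L+Rr)/2; d=(C1+C2)/2-O; d/=np.linalg.norm(d); e=(L-Rr);e/=np.linalg.norm(e)
    print(nm,'mid',m.round(4),'boss',B.round(4),'diag',np.linalg.norm(L-Rr),'dir',d.round(3),'perp',e.round(3),'O',O.round(3))
    c=(m+B)/2;print(' clip',(c+.042*d).round(4),'opp',(c-.042*d).round(4))
for p in ((118,125),(758,137),(106,412),(762,425)): print('stone',A(p,.03).round(4))
for p in ((214.5,322),(380,324)): print('board near',atz('top',p,.028).round(4))
for p in ((255,278),(503,220)): print('scene boss',atz('scene',np.array(gs(p))-.375,.071).round(4))
o=bot.get_obs(); print(R.from_quat(o['tool_rot']).as_matrix().round(3)); print(vision.get_calibration('wrist'))
E
```

```text
L mid [0.5941 0.0515] boss [0.5935 0.052 ] diag 0.13697313880202958 dir [0.945 0.328] perp [-0.342  0.94 ] O [0.529 0.029]
 clip [0.6334 0.0656] opp [0.5541 0.038 ]
R mid [ 0.598  -0.1323] boss [ 0.5991 -0.1317] diag 0.13929046024228348 dir [-0.824  0.567] perp [0.576 0.817] O [ 0.655 -0.171]
 clip [ 0.5639 -0.1082] opp [ 0.6331 -0.1558]
stone [0.6974 0.1584]
stone [ 0.6941 -0.2638]
stone [0.5065 0.1592]
stone [ 0.5042 -0.262 ]
board near [0.3316 0.1569 0.028 ]
board near [ 0.3337 -0.258   0.028 ]
scene boss [ 0.5979 -0.1324  0.071 ]
scene boss [0.5954 0.0505 0.071 ]
[[-0.948  0.318  0.   ]
 [ 0.318  0.948  0.   ]
 [-0.     0.    -1.   ]]
{'vertical_fov': 65.70646984690485, 'cx': 279.6484943420143, 'cy': 214.64996194641617, 'T_tool_cam': array([[-3.27782754e-04, -9.49877278e-01, -3.12622856e-01,
         8.11647029e-02],
       [ 9.99999869e-01, -1.88840741e-04, -4.74716354e-04,
         1.78348652e-04],
       [ 3.91886346e-04, -3.12622971e-01,  9.49877216e-01,
        -1.43481731e-01],
       [ 0.00000000e+00,  0.00000000e+00,  0.00000000e+00,
         1.00000000e+00]])}
```

>>> send_rows:
  targets:
    - [[4.7,-4.1,0,0,0],[9.5,-8.2,0,0,0],[14.2,-12.2,0,0,0],[19,-16.3,0,0,0],[23.7,-20.4,0,0,0],[28.4,-24.5,-1,0,0],[33.2,-28.6,-3,0,0],[37.9,-32.6,-6,0,0],[42.7,-36.7,-9,0,0],[47.4,-40.8,-12,0,0],[47.4,-40.8,-15,0,0],[47.4,-40.8,-16.5,0,0]]

```text
clock: 2.2
eef_pos: [0.6321, 0.0642, 0.0628]
tool_rot: [0.163, 0.987, -0.001, -0.002]
ft_force: [-0.1, -0.5, -0.6]
grip_width: -0.0001
```

>>> send_rows:
  targets:
    - [[0.1,0.1,0,0,0],[0.1,0.1,-0.4,0,0],[0.1,0.1,-0.8,0,0]]

```text
clock: 2.58
eef_pos: [0.6349, 0.0681, 0.0602]
tool_rot: [0.16, 0.987, 0.0, 0.002]
ft_force: [0.2, -0.6, 0.5]
grip_width: 0.0003
```

```bash
python3 - <<'E'
from h import *
save('wrist','w1.png'); save('scene','s1.png')
im=cv2.imread('pics/s1.png')[150:300,160:360]
cv2.imwrite('pics/s1z.png',cv2.resize(im,(800,600),interpolation=cv2.INTER_CUBIC))
o=bot.get_obs();print(o['eef_pos'],o['ft_force'])
E
```

```text
[0.63406671 0.06774054 0.05911593] [ 0.04494484 -0.04225919 -0.0320723 ]
```

View pics/w1.png

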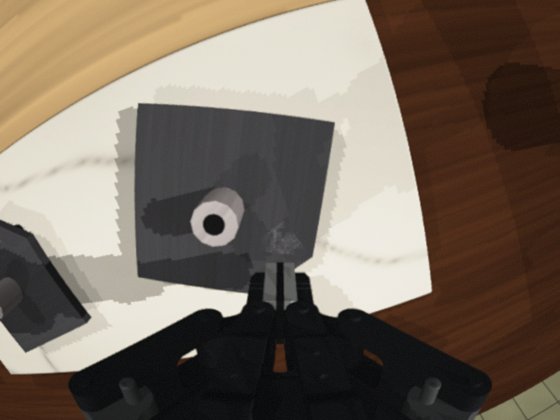

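View pics/s1z.png

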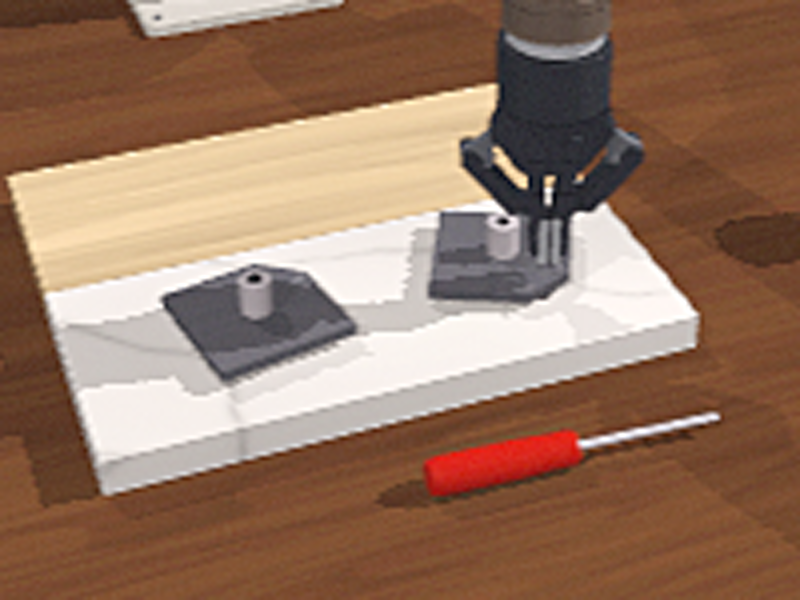

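```bash
cat >> h.py <<'E'
def wproj(p,o):
    c=vision.get_calibration('wrist'); f=210/np.tan(np.radians(c['vertical_fov'])/2)
    T=np.eye(4);T[:3,:3]=R.from_quat(o['tool_rot']).as_matrix();T[:3,3]=o['eef_pos']
    q=np.linalg.inv(T@c['T_tool_cam'])@np.append(p,1); q=q[:3]
    th=np.arctan2(np.hypot(q[0],q[1]),q[2]); n=np.hypot(q[0],q[1])
    return np.array([c['cx']+f*th*q[0]/n,c['cy']+f*th*q[1]/n])
E
python3 - <<'E'
from h import *
o=bot.get_obs(); im=cv2.imread('pics/w1.png')
c=np.array([.594,.0515])
print('tcp',wproj(o['eef_pos'],o))
for a in (18,20,22,24): 
    th=np.radians(a);d=np.array([np.cos(th),np.sin(th)]);e=np.array([-d[1],d[0]])
    print(a,[wproj(np.append(c+v,.045),o).round(0).tolist() for v in (-.0707*d,.0707*e,-.0707*e,.0509*d+.0198*e,.0509*d-.0198*e)], wproj(np.append(c+.042*d,.045),o).round(0))
print(wproj([.594,.0515,.071],o))
E
```

```text
tcp [279.45625465 278.66103523]
18 [[140.0, 101.0], [339.0, 125.0], [136.0, 276.0], [313.0, 260.0], [255.0, 296.0]] [274. 267.]
20 [[137.0, 104.0], [336.0, 121.0], [139.0, 279.0], [315.0, 257.0], [259.0, 296.0]] [276. 266.]
22 [[134.0, 108.0], [333.0, 117.0], [142.0, 282.0], [317.0, 254.0], [262.0, 295.0]] [278. 264.]
24 [[131.0, 111.0], [329.0, 113.0], [145.0, 285.0], [318.0, 251.0], [265.0, 294.0]] [280. 263.]
[215.03632946 225.60434216]
```

The wrist picture matches the predicted plate corners (angle about 20°), and the tip is over the clipped foot. I'll press step by step.

>>> send_rows:
  targets:
    - [[-0.1,-0.1,-0.6,0,0],[-0.1,-0.1,-1.1,0,0],[-0.1,-0.1,-1.2,0,0],[-0.1,-0.1,-1.2,0,0]]

```text
clock: 3.18
eef_pos: [0.633, 0.0659, 0.0461]
tool_rot: [0.161, 0.987, -0.0, -0.0]
ft_force: [1.2, 0.2, 0.2]
grip_width: 0.0001
```

```bash
python3 - <<'E'
from h import *
save('wrist','w2.png'); o=bot.get_obs();print(o['eef_pos'],o['ft_force'])
E
```

```text
[0.63309786 0.06595749 0.04621542] [-0.2782105   1.27382172 -0.15537033]
```

>>> send_rows:
  targets:
    - [[0,0,-0.1,0,0],[0,0,-0.1,0,0]]

```text
clock: 3.48
eef_pos: [0.6331, 0.066, 0.0453]
tool_rot: [0.161, 0.987, 0.0, 0.0]
ft_force: [-0.0, -0.6, -0.1]
grip_width: -0.0001
```

>>> send_rows:
  targets:
    - [[0,0,-0.1,0,0],[0,0,-0.1,0,0]]

```text
clock: 3.72
eef_pos: [0.633, 0.066, 0.0442]
tool_rot: [0.161, 0.987, -0.0, -0.0]
ft_force: [-0.5, 0.0, 0.3]
grip_width: 0.0
```

>>> send_rows:
  targets:
    - [[0,0,-0.1,0,0],[0,0,-0.1,0,0]]

```text
clock: 3.98
eef_pos: [0.6331, 0.066, 0.0441]
tool_rot: [0.161, 0.987, 0.0, 0.0]
ft_force: [-2.3, -0.3, 4.9]
grip_width: -0.0003
```

>>> send_rows:
  targets:
    - [[0,0,-0.1,0,0],[0,0,-0.1,0,0]]

```text
clock: 4.22
eef_pos: [0.6331, 0.066, 0.0441]
tool_rot: [0.161, 0.987, 0.0, 0.0]
ft_force: [-3.5, -0.8, 10.0]
grip_width: -0.0
```

>>> send_rows:
  targets:
    - [[0,0,3,0,0],[-1,-0.4,4.8,0,0],[-5,-1.9,4.8,0,0],[-7.9,-2.9,3.5,0,0],[-7.9,-2.9,0.8,0,0],[-7.9,-2.9,0.5,0,0],[-7.9,-2.9,0.5,0,0]]

```text
clock: 5.1
eef_pos: [0.5543, 0.037, 0.0477]
tool_rot: [0.161, 0.987, 0.0, 0.0]
ft_force: [0.8, 0.1, 0.6]
grip_width: -0.0
```

>>> send_rows:
  targets:
    - [[0,0,-0.1,0,0],[0,0,-0.1,0,0]]

```text
clock: 5.35
eef_pos: [0.5548, 0.0372, 0.0469]
tool_rot: [0.161, 0.987, 0.0, 0.001]
ft_force: [-0.5, -0.1, -0.3]
grip_width: 0.0001
```

>>> send_rows:
  targets:
    - [[0,0,-0.1,0,0],[0,0,-0.1,0,0]]

```text
clock: 5.6
eef_pos: [0.5541, 0.0371, 0.0453]
tool_rot: [0.161, 0.987, 0.0, 0.0]
ft_force: [0.3, 0.0, -0.2]
grip_width: -0.0001
```

>>> send_rows:
  targets:
    - [[0,0,-0.1,0,0],[0,0,-0.1,0,0]]

```text
clock: 5.85
eef_pos: [0.554, 0.037, 0.0442]
tool_rot: [0.161, 0.987, -0.0, -0.0]
ft_force: [0.2, 0.6, -0.8]
grip_width: -0.0004
```

>>> send_rows:
  targets:
    - [[0,0,-0.1,0,0],[0,0,-0.1,0,0]]

```text
clock: 6.1
eef_pos: [0.554, 0.037, 0.0441]
tool_rot: [0.161, 0.987, 0.0, 0.0]
ft_force: [-1.5, -0.8, 5.5]
grip_width: 0.0
```

Left base: hard stop at 44.1 mm on both corners, with no tipping, so it's sound. Now the right base, clipped corner first.

>>> send_rows:
  targets:
    - [[0,0,3,0,0],[0.3,-4,4.8,0,0],[0.7,-9.5,4.8,0,0],[1,-14,4,0,0],[1,-14.5,1.2,0,0],[1,-14.5,0.6,0,0],[1,-14.5,0.6,0,0]]

```text
clock: 6.98
eef_pos: [0.5636, -0.1074, 0.049]
tool_rot: [0.161, 0.987, 0.0, -0.001]
ft_force: [-0.2, 0.2, 0.7]
grip_width: 0.0001
```

```bash
python3 - <<'E'
from h import *
save('wrist','w3.png'); o=bot.get_obs();print(o['eef_pos'],o['ft_force'])
c=np.array([.5985,-.132])
d=np.array([-.817,.576]);e=np.array([-d[1],d[0]])
print([wproj(np.append(c+v,.046),o).round(0).tolist() for v in (-.0707*d,.0707*e,-.0707*e,.0509*d+.0198*e,.0509*d-.0198*e)])
print(wproj(o['eef_pos'],o))
E
```

```text
[ 0.56436161 -0.10730465  0.04970471] [ 0.69717864 -1.15158738  1.38807077]
[[233.0, 406.0], [140.0, 301.0], [368.0, 357.0], [245.0, 250.0], [320.0, 270.0]]
[279.4567651  278.66300211]
```

View pics/w3.png

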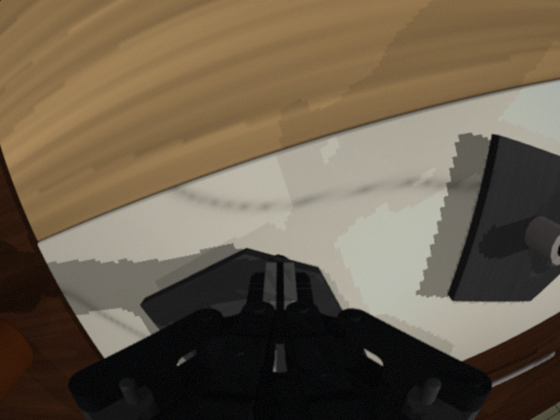

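The clipped edge runs from (247,250) to (318,268) and the left corner is at (143,300), matching the prediction. I'll press now.

>>> send_rows:
  targets:
    - [[0,0,-0.2,0,0],[0,0,-0.2,0,0]]

```text
clock: 7.28
eef_pos: [0.5645, -0.1075, 0.0479]
tool_rot: [0.161, 0.987, -0.0, 0.001]
ft_force: [0.2, -0.3, 0.2]
grip_width: -0.0
```

>>> send_rows:
  targets:
    - [[0,0,-0.1,0,0],[0,0,-0.1,0,0]]

```text
clock: 7.52
eef_pos: [0.5641, -0.1079, 0.0464]
tool_rot: [0.161, 0.987, -0.0, 0.0]
ft_force: [-0.2, 0.4, -0.7]
grip_width: -0.0001
```

>>> send_rows:
  targets:
    - [[0,0,-0.1,0,0],[0,0,-0.1,0,0]]

```text
clock: 7.78
eef_pos: [0.564, -0.1079, 0.0453]
tool_rot: [0.161, 0.987, 0.0, -0.0]
ft_force: [-0.3, 0.6, 0.8]
grip_width: 0.0002
```

>>> send_rows:
  targets:
    - [[0,0,-0.1,0,0],[0,0,-0.1,0,0]]

```text
clock: 8.02
eef_pos: [0.564, -0.1079, 0.0445]
tool_rot: [0.161, 0.987, 0.0, -0.0]
ft_force: [-1.6, 1.8, 3.1]
grip_width: 0.0002
```

>>> send_rows:
  targets:
    - [[0,0,-0.1,0,0],[0,0,-0.1,0,0]]

```text
clock: 8.28
eef_pos: [0.564, -0.1079, 0.0444]
tool_rot: [0.161, 0.987, 0.0, 0.0]
ft_force: [-4.1, 1.7, 8.7]
grip_width: -0.0001
```

```bash
python3 - <<'E'
from h import *
save('scene','s2.png');save('wrist','w4.png'); o=bot.get_obs();print(o['eef_pos'],o['ft_force'])
E
```

```text
[ 0.56402864 -0.10786282  0.04437784] [-4.41393615  1.94949007  7.61428286]
```

>>> send_rows:
  targets:
    - [[0,0,3,0,0],[1,-0.6,4.8,0,0],[4,-2.9,4.8,0,0],[6.9,-4.8,4,0,0],[6.9,-4.8,1,0,0],[6.9,-4.8,0.7,0,0],[6.9,-4.8,0.7,0,0]]

```text
clock: 9.25
eef_pos: [0.6327, -0.1559, 0.0501]
tool_rot: [0.161, 0.987, -0.0, -0.001]
ft_force: [-0.3, 0.4, -0.2]
grip_width: -0.0003
```

```bash
python3 - <<'E'
from h import *
save('scene','s3.png');save('wrist','w5.png'); o=bot.get_obs();print(o['eef_pos'],o['ft_force'])
E
```

```text
[ 0.63370644 -0.1559922   0.05155359] [0.65058553 0.24463026 0.41445166]
```

>>> send_rows:
  targets:
    - [[0,0,-0.2,0,0],[0,0,-0.2,0,0]]

```text
clock: 9.6
eef_pos: [0.6333, -0.1559, 0.049]
tool_rot: [0.161, 0.987, -0.0, 0.001]
ft_force: [0.6, -0.1, -0.6]
grip_width: -0.0003
```

>>> send_rows:
  targets:
    - [[0,0,-0.1,0,0],[0,0,-0.1,0,0]]

```text
clock: 9.85
eef_pos: [0.633, -0.1559, 0.0473]
tool_rot: [0.161, 0.987, 0.0, -0.0]
ft_force: [0.4, -0.3, -0.2]
grip_width: -0.0003
```

>>> send_rows:
  targets:
    - [[0,0,-0.1,0,0],[0,0,-0.1,0,0]]

```text
clock: 10.1
eef_pos: [0.633, -0.156, 0.0462]
tool_rot: [0.161, 0.987, 0.0, -0.0]
ft_force: [-0.1, -0.1, -0.4]
grip_width: 0.0001
```

>>> send_rows:
  targets:
    - [[0,0,-0.1,0,0],[0,0,-0.1,0,0]]

```text
clock: 10.35
eef_pos: [0.6333, -0.1561, 0.0455]
tool_rot: [0.161, 0.987, -0.0, 0.0]
ft_force: [0.2, 0.5, 1.5]
grip_width: -0.0
```

>>> send_rows:
  targets:
    - [[0,0,-0.1,0,0],[0,0,-0.1,0,0]]

```text
clock: 10.6
eef_pos: [0.6336, -0.1563, 0.0448]
tool_rot: [0.161, 0.987, -0.0, 0.001]
ft_force: [0.7, -0.9, 2.7]
grip_width: -0.0003
```

```bash
python3 - <<'E'
from h import *
save('scene','s4.png');save('wrist','w6.png'); o=bot.get_obs();print(o['eef_pos'],o['ft_force'])
for i in (2,3,4):
    im=cv2.imread(f'pics/s{i}.png')[200:260,190:270]
    cv2.imwrite(f'pics/s{i}z.png',cv2.resize(im,(800,600),interpolation=cv2.INTER_CUBIC))
E
```

```text
[ 0.63358551 -0.15631209  0.04474598] [ 0.57641088 -2.04281027  2.2764    ]
```

>>> send_rows:
  targets:
    - [[0,0,-0.1,0,0],[0,0,-0.1,0,0]]

```text
clock: 10.95
eef_pos: [0.6337, -0.1563, 0.0446]
tool_rot: [0.161, 0.987, -0.0, 0.001]
ft_force: [-0.6, -1.4, 5.9]
grip_width: -0.0003
```

```bash
python3 - <<'E'
from h import *
save('scene','s5.png');save('wrist','w6.png'); o=bot.get_obs();print(o['eef_pos'],o['ft_force'])
a=[cv2.resize(cv2.imread(f'pics/s{i}.png')[205:255,195:262],(400,300),interpolation=cv2.INTER_CUBIC) for i in (2,3,5)]
cv2.imwrite('pics/cmp.png',np.vstack([np.hstack(a[:2]),np.hstack([a[2],cv2.absdiff(a[0],a[2])*3])]))
E
```

```text
[ 0.63366612 -0.15631555  0.04457982] [ 0.8554698  -1.45508311  7.04681168]
```

View pics/cmp.png

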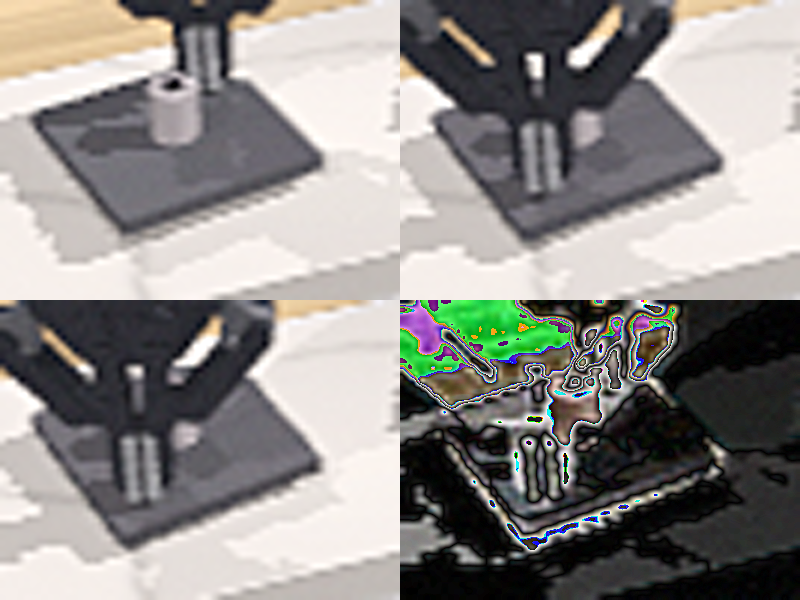

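The scene pictures show it clearly. The near corner of the right base sits at row 232 when pressed on the clipped corner, 240 when free and 248 when pressed opposite, so the right base is the rocker. Now I'll lift, turn the jaws along x and go above its boss.

>>> send_rows:
  targets:
    - [[0,0,2,0,0],[0,0,5,-0.1,0],[0,0,6,-0.27,2],[-1,0.7,6,-0.45,4],[-2,1.4,6,-0.63,4],[-3,2,6,-0.81,4],[-3.4,2.4,6,-0.98,4],[-3.4,2.4,6,-1.15,4],[-3.4,2.4,6,-1.25,4],[-3.4,2.4,6,-1.25,4]]

```text
clock: 12.3
eef_pos: [0.5984, -0.1315, 0.1026]
tool_rot: [0.708, 0.707, -0.0, -0.001]
ft_force: [0.2, -1.1, -0.3]
grip_width: 0.0398
```

```bash
python3 - <<'E'
from h import *
save('scene','s6.png');o=bot.get_obs();save('wrist','w7.png');print(o['eef_pos'],o['ft_force'],o['joint_pos'],o['grip_width'])
print(wproj([.5985,-.132,.072],o))
print(R.from_quat(o['tool_rot']).as_matrix().round(3)); print([ (d['score'],d['uv']) for d in vision.boxes_of('base_b_mid','wrist')])
E
```

```text
[ 0.59850774 -0.13163577  0.10269526] [ 0.85305702 -0.16268518 -0.21437377] [-2.16651626e-01  5.41632821e-01  1.11892429e-01  1.14265017e+00
  3.20220338e-04  1.35521900e+00] 0.040253232125482825
[281.15127372 252.84952366]
[[ 0.001  1.    -0.001]
 [ 1.    -0.001  0.001]
 [ 0.001 -0.001 -1.   ]]
[(0.74, [283.2, 229.0])]
```

View pics/w7.png

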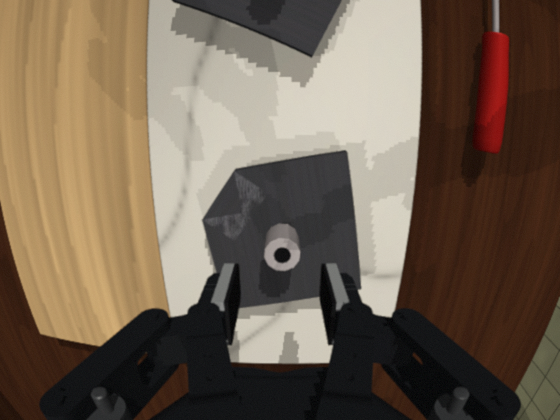

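Boss top is at (282,254), between the jaws as predicted. I'll lower around it as a loose cage, with a downward force check before sliding.

>>> send_rows:
  targets:
    - [[0,0,-2,0,4],[0,0,-4.5,0,4],[0,0,-5.3,0,4],[0,0,-5.3,0,4]]

```text
clock: 12.95
eef_pos: [0.5986, -0.1319, 0.0498]
tool_rot: [0.708, 0.706, -0.0, -0.001]
ft_force: [0.0, 1.0, -0.9]
grip_width: 0.04
```

>>> send_rows:
  targets:
    - [[-0.4,0,0,0,4],[-0.8,0,0,0,4],[-1.3,0,0,0,4],[-1.8,0,0,0,4],[-2.5,0,0,0,4],[-3.2,0,0,0,4],[-4,0,0,0,4]]

```text
clock: 13.82
eef_pos: [0.5603, -0.1322, 0.0514]
tool_rot: [0.708, 0.706, 0.001, 0.002]
ft_force: [4.3, -0.2, 2.7]
grip_width: 0.0403
```

```bash
python3 - <<'E'
from h import *
save('scene','s7.png');o=bot.get_obs();save('wrist','w8.png');print(o['eef_pos'],o['ft_force'],o['grip_width'])
a=[cv2.resize(cv2.imread('pics/s7.png')[150:300,130:330],(400,300),interpolation=cv2.INTER_CUBIC),cv2.resize(cv2.imread('pics/w8.png'),(400,300))]
cv2.imwrite('pics/c7.png',np.hstack(a))
E
```

```text
[ 0.55873857 -0.13220663  0.05118606] [ 4.58566546 -0.22669957  3.40568353] 0.03950326002864803
```

View pics/c7.png

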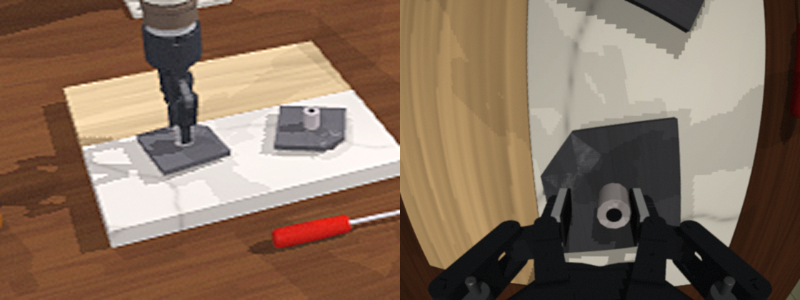

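The base follows the far pad without turning. I'll continue over the joint, then check.

>>> send_rows:
  targets:
    - [[-0.7,0,0.1,0,4],[-1.6,0,0.1,0,4],[-2.5,0,0.1,0,4],[-3.4,0,0.1,0,4],[-4.3,0,0.1,0,4],[-5.2,0,0.1,0,4],[-6.1,0,0.1,0,4],[-7,0,0.1,0,4],[-7.9,0,0.1,0,4],[-8.7,0,0.1,0,4]]

```text
clock: 15.18
eef_pos: [0.4711, -0.1319, 0.0511]
tool_rot: [0.708, 0.706, -0.0, -0.0]
ft_force: [2.1, 0.3, -1.7]
grip_width: 0.0402
```

```bash
python3 - <<'E'
from h import *
save('scene','s8.png');o=bot.get_obs();save('wrist','w9.png');print(o['eef_pos'],o['ft_force'],o['grip_width'])
a=[cv2.resize(cv2.imread('pics/s8.png')[150:300,130:330],(400,300),interpolation=cv2.INTER_CUBIC),cv2.resize(cv2.imread('pics/w9.png'),(400,300))]
cv2.imwrite('pics/c8.png',np.hstack(a))
E
```

```text
[ 0.46955612 -0.13180558  0.05088975] [ 0.76141634 -0.00817723  0.57876771] 0.04004891816647507
```

View pics/c8.png

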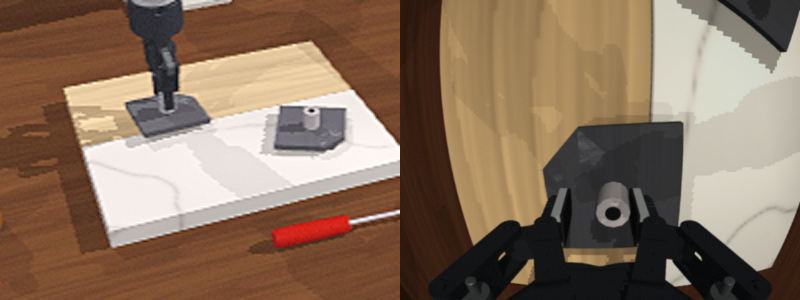

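>>> send_rows:
  targets:
    - [[-0.6,0,0,0,4],[-1.4,0,0,0,4],[-2.2,0,0,0,4],[-3,0,0,0,4],[-3.8,0,0,0,4],[-4.6,0,0,0,4],[-5.3,0,0,0,4],[-5.8,0,0,0,4],[-5.8,0,0,0,4],[-5.3,0,0,0,4],[-5.3,0,0,0,4]]

```text
clock: 16.65
eef_pos: [0.4195, -0.132, 0.0513]
tool_rot: [0.708, 0.706, -0.0, -0.0]
ft_force: [-0.3, -0.4, -0.8]
grip_width: 0.04
```

>>> send_rows:
  targets:
    - [[0,0,2,0,4],[0,0,5,0,4],[0,0,9,0,4],[0,5,14,0,4],[0,10,16,0,4],[-4,16,18,0,4],[-8,21,18,0,4],[-10,26,18,0,4],[-10,31,18,0,4],[-10,36,18,0,4],[-10,40,18,0,4],[-10,40,18,0,4]]

```text
clock: 18.15
eef_pos: [0.3187, 0.2702, 0.2309]
tool_rot: [0.707, 0.708, -0.0, -0.0]
ft_force: [-0.2, -0.7, 0.0]
grip_width: 0.04
```

```bash
python3 - <<'E'
from h import *
o=bot.get_obs();print(o['eef_pos'],o['ft_force'],o['clock'])
save('top','t9.png');save('scene','s9.png')
for d in vision.boxes_of('base_a','scene'): print(d)
for n,(x0,y0,x1,y1) in {'t9':(190,150,390,300),'s9':(130,130,330,280)}.items():
    im=cv2.imread(f'pics/{n}.png')[y0:y1,x0:x1]
    cv2.imwrite(f'pics/{n}z.png',cv2.resize(im,(800,600),interpolation=cv2.INTER_CUBIC))
E
```

```text
[0.31871065 0.27018356 0.23088523] [-0.20263626 -0.72954419  0.0409129 ] 18.15
{'uv': [286.5, 213.7], 'score': 0.8}
{'uv': [206.7, 200.6], 'score': 0.57}
```

View pics/t9z.png

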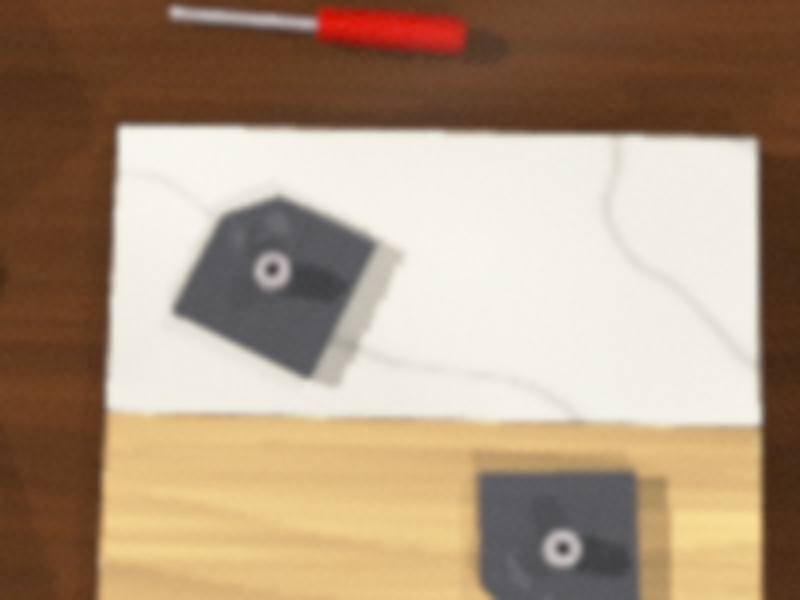

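View pics/s9z.png

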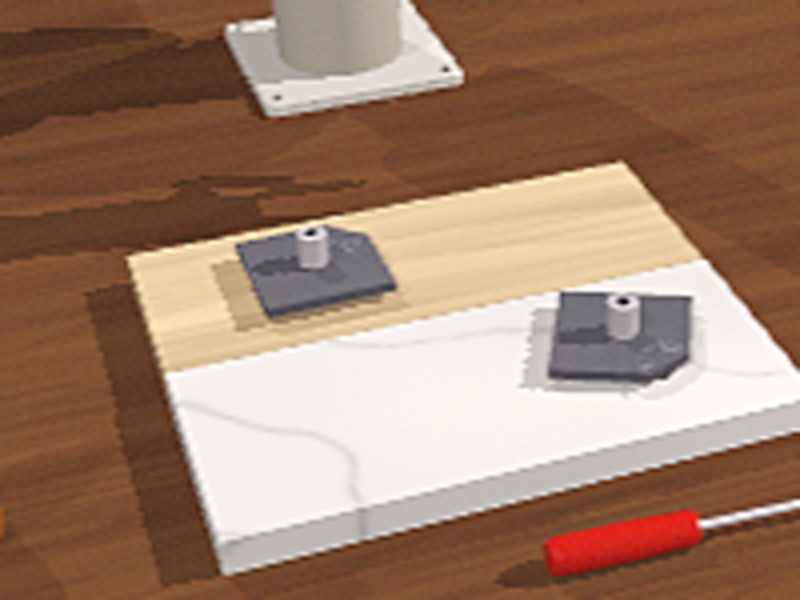

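```bash
python3 - <<'E'
from h import *
print(atz('top',np.array((562/4+190,548/4+150))-.375,.07)); bot.job_done()
E
```

```text
[ 0.42212576 -0.13027998  0.07      ]
the job is handed in; nothing more can be done
```

The right-hand base is the one that rocks. It now stands on the plywood board, and I handed the job in at about 18 s of the 58 s allowed.

- **Finding it:** I pressed each base on its clipped corner and then on the opposite one. The left base stopped hard at 44.1 mm on both corners, so it is sound. The right base gave way softly on the opposite corner. On the clipped corner the force reading alone did not settle it. The scene pictures did: its near corner stood higher, level and then lower as I pressed the clipped corner, let go and pressed the opposite one.
- **Sliding it:** I set the open fingers loosely around its boss and pushed toward the robot, so it was never gripped or lifted. It turned a few degrees on the way.
- **Last checks:** The boss is at about (0.422, -0.130), near the middle of the board's width. The plate is clear of the joint and the near edge, so all four feet are on the board. The sound base and screwdriver look unmoved. I did not check the beaker and flask in the last pictures, but the arm stayed well away from them. The arm is clear of everything. No check failed.

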